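Set the tea corner: load the wheeled tray, change over two pieces, park the tray

ROBOT

A 6-joint arm with a two-finger parallel gripper is mounted at the origin on the work surface. World frame = base frame: x ahead of the robot, y to its left, z up, the work surface at z = 0. Lengths are in mm, angles in rad, forces in N, time in s.
With the tool pointing down it reaches from about 400 to 925 mm from the base axis. Payload 12.5 kg.
Tool frame: the origin (TCP) lies on the mounting face of the last link; the fingertips stand 190 mm ahead of it and the grasp point (between the pads) lies 171 mm ahead of it; z points along the fingers, y is the line along which they close (so a half turn about z gives the same grasp; the last joint's range is limited). The gripper opens to 95 mm and grips with 3 to 60 N. Pads are 20 mm wide; open, the fingers measure 119 mm over their backs; the gripper's body (75 mm by 180 mm) begins 59 mm behind the grasp point.
Start: joints at [1.071, 0.491, 1.559, -0, 1.092, -0.106], TCP at [239.79, 577.171, 404.761] pointing down, gripper open.
Joint ranges: [-3.1, 3.1], [-0.84, 2.19], [0.05, 2.79], [-1.13, 4.28], [0.06, 2.93], [-2.69, 2.69]. Speed limits (rad/s): [2.22, 2.22, 2.79, 3.14, 3.14, 3.14].

INTERFACE

Orientations are given as [roll, pitch, yaw] about the fixed x, y, z axes, in that order (R = Rz(yaw) Ry(pitch) Rx(roll)).
In Python, from cell import env gives the robot as it stands.
- The arm moves only by the tool carry_out, never from a script. Its argument "series" is a list of rows, each a list of 5 numbers: the shift along the tool's x, y, z in m, then the turn about the tool's z in degrees, then the opening, from 0 (shut) to 1 (fully open). A call has 1 to 20 rows; each row is the pose to reach, as a shift and turn from the pose commanded when the call began, along the tool's axes at that moment; what a row does not reach only later rows make up. A row lasts 1/8 s, in which the tool goes at most 62.5 mm and 10.7 degrees, less where a joint would pass 70% of its speed; a pose out of reach is approached as far as the arm can. A call with a gripper value outside its range is refused whole. The fingers move at their own pace and stop on an object; the grip force is fixed at half the most. Time passes only in rows, so rows that repeat a pose let the fingers close. It gives the time, the measured TCP pose, the force, the opening and the grip force at its end, in the units of the state.
- env.state(): the state, without advancing time (a new reading comes with each control period).
- env.read_camera(name): name is "scene" or "top" or "wrist"; returns (picture, depth): 400x640x3 uint8, red, green, blue; 400x640 float32, mm along the optical axis (not along the pixel's ray), 0 where there is no reading.
- env.get_calibration(name): a dict with "intrinsics" (3x3 intrinsics, pixels), "cam_to_world" (4x4, takes a point from camera to world coordinates); the wrist camera has in their place "T_tool_cam" (4x4, takes a point from camera to tool coordinates, whose origin is the TCP and whose axes are the flange's). Camera axes: x right, y up, looking along -z (the intrinsics and any distortion apply to the point x, -y, -z); pixel columns grow to the right and rows downward; lengths in mm; the calibration is good to about 2 mm. A picture is of the moment at which its call begins: read the wrist's pose just before it. get_calibration takes no time and is no camera call.
- env.job_done(): hands the job in; it is judged then, once.
The state is a dict: "t": time; "joints": joint angles; "qvel": joint speeds; "tau": joint torques, N m; "eef_pos": TCP position; "tcp_rot": TCP orientation; "ft_force": force on the tool from outside, world axes, zero at the start; "moment": the same for the moment, N m; "opening": opening from 0.0 (shut) to 1.0 (fully open); "grip_force": force on a finger pad.
Only numpy, scipy, OpenCV 4.12 (cv2) and the standard library are available. Lean on these libraries where they do the work, as an engineer would, in place of code of your own. Each camera call takes 0.05 s, during which the arm holds its last target. There are 200 camera calls.

TASK

Set the corner up for the next guests: change over the red tea caddy and the green lid rest, which stand the wrong way round, so that each stands upright wholly on the other's mat, and put every little incense box into a pocket of the wheeled tray, one to a pocket. With all boxes aboard, take the tray by its push bar, roll it forward until its two front castors trail straight, and steer it into the indigo outline, to rest wholly inside with its red front at the red strip and the castors still trailing straight. Keep the tray's wheels on the board all the way, never lifting or tipping it, and leave the other tea things alone.

Things in the scene. Friction and masses are not known exactly. Their poses are not given: they have to be found in the camera images.
- caddy: the wheeled tray: a small caddy of dark cherry wood, 0.7 kg, loose, 142 long x 114 wide without its bar. Origin on the board under the tray's centre; x points forward (to the red front wall), y to its left, z up. Rear wheels (x = -55, y = +-46) on fixed axles, two swivel castors in front; all wheels 24 in diameter, no brakes, rolls at under 1 N
- tray (a point): centre of the caddy's tray floor, 38 above the board (axes as the caddy's). Six open square pockets 42 x 42, 16 deep (rim 54 above the board), centred at x = -46, 0, +46 and y = -32, +32 from here; 4 mm walls, 22 mm rib along the middle
- bar (a point): centre of the caddy's push bar: black bar lying across the rear (along the caddy's y), 12 thick fore and aft, 14 high, 110 long, its centre 110 behind and 92 above the caddy's origin, free below and 36 clear of the tray; carried by two brass rods near its ends (y = +-50)
- front (a point): middle of the caddy's red front wall, 71 ahead of the caddy's origin, 45 above the board
- mark: parking mark, flat on the board: indigo outline, inside 162 long (x) x 134 wide (y), with a broad red strip as its front end. Origin at its centre, x axis towards the red end
- castor_l (a joint): swivel angle of the left, y = +36 front castor about its upright pivot 52 ahead of the caddy's origin: 0 = wheel trailing straight behind the pivot as the caddy rolls forward; turns freely all round, positive counter-clockwise from above. Rolling forward swings it to 0 within about 5 cm
- castor_l_hub (a point): hub of that castor's wheel (l), 14 off the pivot, 12 above the board
- castor_r (a joint): swivel angle of the right, y = -36 front castor about its upright pivot 52 ahead of the caddy's origin: 0 = wheel trailing straight behind the pivot as the caddy rolls forward; turns freely all round, positive counter-clockwise from above. Rolling forward swings it to 0 within about 5 cm
- castor_r_hub (a point): hub of that castor's wheel (r), 14 off the pivot, 12 above the board
- box0: little lacquered square incense box, black with a brown lid, 34 x 34 x 36 high, 45 g, loose; origin at its centre (18 above the board when it stands), z up through the lid. May be absent
- box1: little lacquered square incense box, black with a green lid, 34 x 34 x 36 high, 45 g, loose; origin at its centre (18 above the board when it stands), z up through the lid. May be absent
- box2: little lacquered square incense box, black with a brown lid, 34 x 34 x 36 high, 45 g, loose; origin at its centre (18 above the board when it stands), z up through the lid. May be absent
- box3: little lacquered square incense box, black with a green lid, 34 x 34 x 36 high, 45 g, loose; origin at its centre (18 above the board when it stands), z up through the lid. May be absent
- box4: little lacquered square incense box, black with a brown lid, 34 x 34 x 36 high, 45 g, loose; origin at its centre (18 above the board when it stands), z up through the lid. May be absent
- box5: little lacquered square incense box, black with a green lid, 34 x 34 x 36 high, 45 g, loose; origin at its centre (18 above the board when it stands), z up through the lid. May be absent
- plate: bystander: white plate, 90 across, 18 high; origin under its middle; leave alone
- bowl: bystander: black raku tea bowl, 116 across, 76 high; origin under its middle; leave alone
- scoop: bystander: bamboo tea scoop lying flat, 180 long; origin under its middle; leave alone
- whisk: bystander: bamboo whisk on a blue stand, 115 high; origin under its middle; leave alone
- waste_bowl: bystander: copper waste-water bowl, 124 across, 75 high; origin under its middle; leave alone
- lid_rest: green bronze lid rest: upright ring 50 in outer diameter, 48 high, bore 36, 250 g, loose; origin under its middle. Starts on the straw mat
- natsume: red lacquered round tea caddy (no wheels), 60 across between heights 12 and 46, 60 high, 120 g, loose; origin under its middle. Starts on the indigo mat
- indigo_mat: thin round indigo mat, 84 across, fixed flat on the board; origin at its centre
- straw_mat: thin round straw-yellow mat, 84 across, fixed flat on the board; origin at its centre
Not all that is in view belongs to the job. Leave any purple look-alike of the lid_rest alone.

How it is judged:
By the outcome, as a careful person would: the job done as asked, in the order asked, and still so for the second after the job is handed in, with the robot touching nothing.
Of box0, box1, box2, box3, box4, box5 only 4 to 6 are there at a start; the rules pass over those that are not, and their reading is None.
At some moment in a run one of box0, box1, box2, box3, box4, box5 may be knocked a few centimetres aside while the robot is not near it.
Once in a run the grip may slacken for a moment while it holds something.
It also fails if it takes over 210 s, if anything falls off the work surface, if the arm or the gripper's body presses on something with over 40 N, if the wrist force passes 120 N, or if a joint passes its speed limit or range.

## Working session

There is one attempt and no reset: what is moved stays moved. The work goes in short steps, Python scripts to look and compute and a tool call to move; the robot and the scene stay as the last step left them, time stands still between calls to the robot, and variables do not carry over. Pictures are saved under pics/ and viewed, at most 14 in all, crops included, and the job is handed in when it is done.

Besides the shell and the picture viewer there is one more tool, called as name(argument=value, ...), one argument or row to a line, values as JSON. carry_out: Moves the arm, as the interface text tells. Its arguments: {"type":"object","properties":{"series":{"type":"array","items":{"type":"array","items":{"type":"number"}}}},"required":["series"]}

```bash
ls; mkdir -p pics
cat > h.py <<'E'
import numpy as np, cv2
from cell import env
def shot(n,save=None):
    s=env.state(); im,d=env.read_camera(n); c=env.get_calibration(n)
    if save: cv2.imwrite('pics/'+save,im[:,:,::-1])
    return s,im,d,c
E
python3 - <<'E'
from h import *
s,im,d,c=shot('top','top0.png'); print(s); print(c)
s,im2,d2,c2=shot('scene','scene0.png'); print(c2); print(env.get_calibration('wrist'))
np.savez('top0.npz',im=im,d=d)
E
```

```text
pics
{'t': 0.0, 'joints': array([ 1.07139087e+00,  4.91575862e-01,  1.55943395e+00,  5.78112231e-06,
        1.09170297e+00, -1.05620301e-01]), 'qvel': array([-0.00021013,  0.00160787, -0.00109468, -0.00210255, -0.00057041,
       -0.00025049]), 'tau': array([ 6.72729038e-05, -6.12648869e+01, -2.58178246e+01,  6.91966899e-02,
        4.82625794e-02, -7.81088534e-05]), 'eef_pos': array([239.78240242, 577.14648835, 404.15684106]), 'tcp_rot': array([-3.14047931e+00, -1.23186473e-04,  2.74780476e+00]), 'ft_force': array([-0.00684621, -0.63170343, -0.0439653 ]), 'moment': array([-0.00396342,  0.03331378, -0.028416  ]), 'grip_force': 0.0, 'opening': 1.001478587974375}
{'intrinsics': array([[386.74984552,   0.        , 318.90026663],
       [  0.        , 386.74984552, 203.0886303 ],
       [  0.        ,   0.        ,   1.        ]]), 'cam_to_world': array([[ 2.40091729e-02,  9.97593599e-01, -6.50428382e-02,
         4.98088770e+02],
       [-9.99658097e-01,  2.32830396e-02, -1.18991245e-02,
        -2.80122521e+01],
       [-1.03560954e-02,  6.53062880e-02,  9.97811525e-01,
         1.348
[... 452 characters left out ...]
],
       [ 1.33697404e-02,  7.41913789e-01,  6.70361977e-01,
         8.78453204e+02],
       [ 0.00000000e+00,  0.00000000e+00,  0.00000000e+00,
         1.00000000e+00]])}
{'intrinsics': array([[325.25763384,   0.        , 317.55485566],
       [  0.        , 325.25763384, 195.51855534],
       [  0.        ,   0.        ,   1.        ]]), 'T_tool_cam': array([[-7.32856428e-05,  9.55637825e-01,  2.94544294e-01,
         8.43476207e+01],
       [ 9.99999026e-01,  4.80535673e-04, -1.31026980e-03,
         2.89989782e-01],
       [-1.39368243e-03,  2.94543911e-01, -9.55636930e-01,
         2.08764473e+01],
       [ 0.00000000e+00,  0.00000000e+00,  0.00000000e+00,
         1.00000000e+00]])}
```

View pics/top0.png

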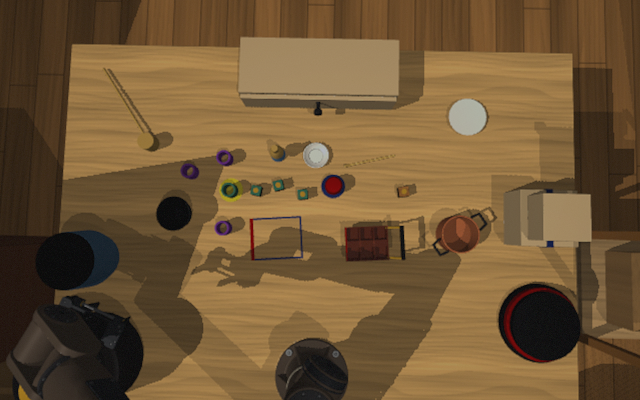

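View pics/scene0.png

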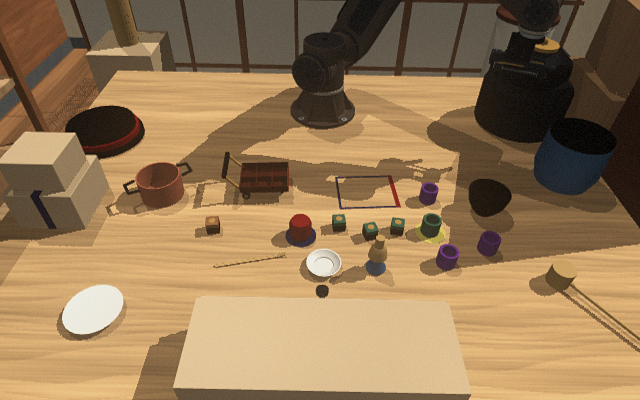

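The top view shows four boxes: green lids at (257,190), (279,185) and (303,194), and a brown lid at (403,190). The tray is at (366,243) with its bar on the right, and the mark is at (276,238) with its red end on the left. The red caddy is at (333,186), the lid rest at (230,189), and the purple decoys at (224,158), (190,171) and (223,228).

```bash
cat >> h.py <<'E'
def ray(c,u,v,z,T=None):
    """pixel -> world at plane z"""
    T=c['cam_to_world'] if T is None else T; K=c['intrinsics']
    u=np.asarray(u,float);v=np.asarray(v,float)
    d=np.stack([(u-K[0,2])/K[0,0],-(v-K[1,2])/K[1,1],-np.ones_like(u)],-1)@T[:3,:3].T
    o=T[:3,3]; return o+d*((z-o[2])/d[...,2])[...,None]
def cloud(d,c,T=None):
    T=c['cam_to_world'] if T is None else T; K=c['intrinsics']
    v,u=np.mgrid[:d.shape[0],:d.shape[1]]
    p=np.stack([(u-K[0,2])/K[0,0]*d,-(v-K[1,2])/K[1,1]*d,-d],-1)
    return p@T[:3,:3].T+T[:3,3]
def wristT(s,c):
    from scipy.spatial.transform import Rotation as R
    T=np.eye(4);T[:3,:3]=R.from_euler('xyz',s['tcp_rot']).as_matrix();T[:3,3]=s['eef_pos']
    return T@c['T_tool_cam']
E
python3 - <<'E'
from h import *
z=np.load('top0.npz');im,d=z['im'],z['d'];c=env.get_calibration('top')
cv2.imwrite('pics/crop0.png',cv2.resize(im[130:275,200:440],None,fx=3.3,fy=3.3,interpolation=cv2.INTER_CUBIC)[:,:,::-1])
P=cloud(d,c)
for n,u,v,h in [('g1',257,190,36),('g2',279,185,36),('g3',303,194,36),('br',403,190,36),('nat',333,186,60),('lid',230,189,48),('tray',366,243,54),('bar',403,241,99),('mk',276,238,0),('mk corners',251,219,0),('',301,217,0),('',302,259,0),('',251,260,0),('bowl',174,213,76),('waste',460,233,75),('whisk',277,152,100),('plate',316,154,18)]:
    print(n,ray(c,u,v,h).round(),P[v,u].round())
E
```

```text
g1 [623. 200.  36.] [624. 200.  34.]
g2 [642. 125.  36.] [642. 125.  37.]
g3 [613.  43.  36.] [614.  43.  31.]
br [ 635. -297.   36.] [ 635. -297.   35.]
nat [640. -58.  60.] [641. -59.  57.]
lid [624. 290.  48.] [628. 300.   7.]
tray [ 453. -172.   54.] [ 453. -172.   58.]
bar [ 464. -286.   99.] [ 464. -286.   97.]
mk [461. 134.   0.] [461. 134.   3.]
mk corners [525. 224.   0.] [525. 224.   1.]
 [536.  49.   0.] [536.  49.  -0.]
 [391.  42.   0.] [390.  42.  -3.]
 [383. 219.   0.] [383. 218.   2.]
bowl [537. 465.  76.] [539. 492.   8.]
waste [ 494. -477.   75.] [ 494. -503.    0.]
whisk [744. 128. 100.] [746. 129.  88.]
plate [756.   2.  18.] [758.   2.   5.]
```

View pics/crop0.png

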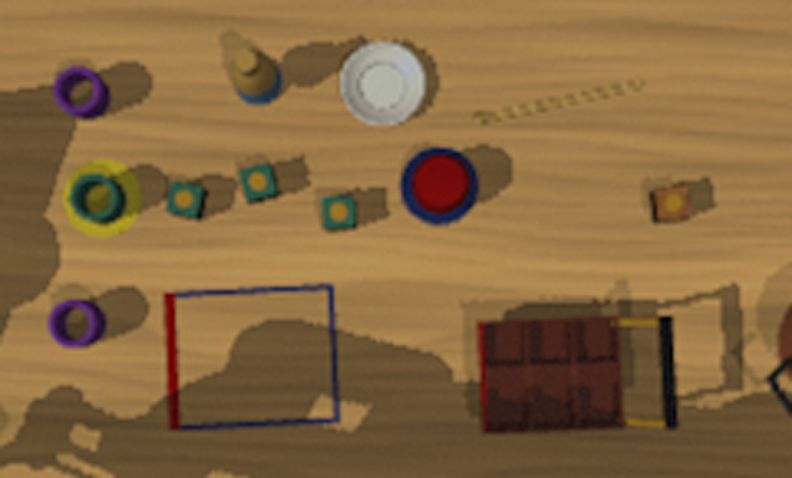

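```bash
cat >> h.py <<'E'
def comps(m,amin=15):
    n,l,st,ce=cv2.connectedComponentsWithStats(m.astype(np.uint8))
    return [(l==i) for i in range(1,n) if st[i,4]>=amin]
def rect(m,c,z,T=None):
    """min-area rect of mask in world at plane z: centre, dims, angle(deg)"""
    v,u=np.nonzero(m); p=ray(c,u,v,z,T)[:,:2].astype(np.float32)
    return cv2.minAreaRect(p)
E
python3 - <<'E'
from h import *
z=np.load('top0.npz');im,d=z['im'],z['d'];c=env.get_calibration('top')
P=cloud(d,c); hsv=cv2.cvtColor(im,cv2.COLOR_RGB2HSV);H,S,V=[hsv[...,i].astype(int) for i in range(3)]
roi=np.zeros(H.shape,bool);roi[130:275,200:440]=1
Z=P[...,2]
for n,m,h in [('red',((H<6)|(H>174))&(S>170)&(V>60),60),('green',(H>65)&(H<95)&(S>90),36),('yellow',(H>24)&(H<34)&(S>170),0),('blue',(H>105)&(H<128)&(S>110),0),('cherry',((H<8)|(H>172))&(S>80)&(S<170)&(V<110),54),('black',(V<28),99)]:
    for k in comps(m&roi,20):
        r=rect(k,c,h); print(n,k.sum(),np.round(r[0]),np.round(r[1]),round(r[2],1),'z',np.median(Z[k]).round(), [int(a.mean()) for a in np.nonzero(k)])
print(hsv[190,403],hsv[188,400],hsv[240,403],hsv[255,365],hsv[225,365])
E
```

```text
red 220 [643. -58.] [52. 55.] 46.2 z 57.0 [185, 333]
red 103 [457. 208.] [133.   8.] 4.3 z 1.0 [238, 251]
red 55 [ 449. -107.] [106.   6.] 3.6 z 50.0 [243, 346]
green 53 [642. 128.] [32. 31.] 15.4 z 35.0 [185, 278]
green 107 [623. 294.] [45. 52.] 1.3 z 41.0 [189, 229]
green 56 [623. 204.] [34. 31.] 80.6 z 35.0 [190, 256]
green 44 [613.  44.] [33. 29.] 12.7 z 36.0 [194, 302]
yellow 200 [626. 299.] [78. 79.] 46.8 z 1.0 [189, 232]
yellow 37 [626. 303.] [25. 18.] 2.3 z -0.0 [189, 229]
blue 119 [648. -58.] [75. 77.] 27.8 z 1.0 [186, 331]
cherry 1098 [ 453. -176.] [109. 136.] 3.8 z 40.0 [243, 366]
black 94 [ 461. -283.] [103.   9.] 4.1 z 99.0 [242, 402]
[ 20 201 152] [ 15 174 126] [ 94 107  19] [  6 142  52] [ 18 126  83]
```

```bash
cat >> h.py <<'E'
def plan(*targets):
    """targets (X,Y,Z,yawdeg) -> rows of tool shifts (mm) and turn"""
    from scipy.spatial.transform import Rotation as R
    s=env.state();M=R.from_euler('xyz',s['tcp_rot']).as_matrix()
    print('now',s['eef_pos'].round(1),np.degrees(s['tcp_rot']).round(2),'op',round(s['opening'],3),'t',round(s['t'],1))
    for t in targets:
        d=M.T@(np.array(t[:3])-s['eef_pos']); tu=-(t[3]-np.degrees(s['tcp_rot'][2])); print(t,'->',(d/1000).round(4),round((tu+180)%360-180,1))
E
python3 -c "
from h import *
plan((643,-58,404.7,90))"
```

```text
now [239.8 577.1 404.2] [-1.7994e+02 -1.0000e-02  1.5743e+02] op 1.0 t 0.1
(643, -58, 404.7, 90) -> [-6.161e-01 -4.318e-01 -1.000e-04] 67.4
```

carry_out(
  series=[
    [-0.616, -0.432, 0, 67.4, 1],
    [-0.616, -0.432, 0, 67.4, 1],
    [-0.616, -0.432, 0, 67.4, 1],
    [-0.616, -0.432, 0, 67.4, 1],
    [-0.616, -0.432, 0, 67.4, 1],
    [-0.616, -0.432, 0, 67.4, 1],
    [-0.616, -0.432, 0, 67.4, 1],
    [-0.616, -0.432, 0, 67.4, 1],
    [-0.616, -0.432, 0, 67.4, 1],
    [-0.616, -0.432, 0, 67.4, 1],
    [-0.616, -0.432, 0, 67.4, 1],
    [-0.616, -0.432, 0, 67.4, 1],
    [-0.616, -0.432, 0, 67.4, 1],
    [-0.616, -0.432, 0, 67.4, 1],
    [-0.616, -0.432, 0, 67.4, 1],
    [-0.616, -0.432, 0, 67.4, 1],
  ],
)

```text
t: 2.1
eef_pos: [642.5, -57.0, 405.1]
tcp_rot: [3.141, -0.0, 1.573]
ft_force: [-1.2, 0.6, -0.4]
opening: 0.997
grip_force: 0.0
```

Run:
```python
from h import *
s,im,d,c=shot('wrist','w1.png');T=wristT(s,c);np.savez('w1.npz',im=im,d=d,T=T)
hsv=cv2.cvtColor(im,cv2.COLOR_RGB2HSV);H,S,V=[hsv[...,i].astype(int) for i in range(3)];P=cloud(d,c,T)
plan((643,-58,404.7,90))
for n,m,h in [('red',((H<6)|(H>174))&(S>170)&(V>60),60),('green',(H>65)&(H<95)&(S>90),36),('blue',(H>105)&(H<128)&(S>110),0)]:
    for k in comps(m,60):
        r=rect(k,c,h,T); print(n,k.sum(),np.round(r[0]),np.round(r[1]),round(r[2],1),'z',np.median(P[k][:,2]).round(), [int(a.mean()) for a in np.nonzero(k)])
```

```text
now [642.6 -57.1 405.1] [179.98  -0.    90.11] op 1.0 t 2.1
(643, -58, 404.7, 90) -> [-0.0009  0.0004  0.0004] 0.1
red 845 [646. -54.] [45. 51.] 34.9 z 58.0 [178, 322]
red 299 [452. -99.] [104.   8.] 3.7 z 53.0 [220, 134]
```

View pics/w1.png

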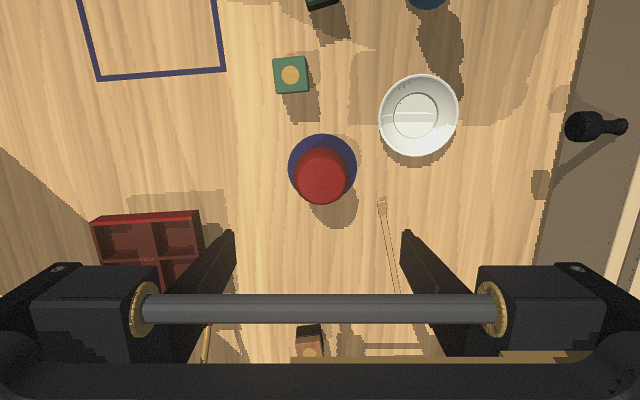

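The wrist view shows the natsume on its mat at (320,170), a green box at (290,75), and tray pockets empty at (150,240). Now I grasp the natsume.

carry_out(
  series=[
    [0.001, 0.002, 0.05, 0, 1],
    [0.001, 0.002, 0.11, 0, 1],
    [0.001, 0.002, 0.16, 0, 1],
    [0.001, 0.002, 0.19, 0, 1],
    [0.001, 0.002, 0.204, 0, 1],
    [0.001, 0.002, 0.204, 0, 1],
    [0.001, 0.002, 0.204, 0, 0.4],
    [0.001, 0.002, 0.204, 0, 0.4],
    [0.001, 0.002, 0.204, 0, 0.4],
    [0.001, 0.002, 0.204, 0, 0.4],
    [0.001, 0.002, 0.204, 0, 0.4],
    [0.001, 0.002, 0.204, 0, 0.4],
  ],
)

```text
t: 3.65
eef_pos: [645.0, -57.1, 201.1]
tcp_rot: [3.141, 0.0, 1.572]
ft_force: [0.3, -0.1, 4.6]
opening: 0.618
grip_force: 30.0
```

carry_out(
  series=[
    [0, 0, -0.03, 0, 0.3],
    [0, 0, -0.07, 0, 0.3],
    [-0.02, -0.01, -0.08, 0, 0.3],
    [-0.06, -0.025, -0.08, 0, 0.3],
    [-0.1, -0.04, -0.08, 0, 0.3],
    [-0.113, -0.045, -0.08, 0, 0.3],
    [-0.113, -0.045, -0.05, 0, 0.3],
    [-0.113, -0.045, -0.02, 0, 0.3],
    [-0.113, -0.045, -0.005, 0, 0.3],
    [-0.113, -0.045, 0, 0, 0.3],
    [-0.113, -0.045, 0, 0, 0.3],
  ],
)

```text
t: 5.03
eef_pos: [600.0, -170.0, 201.3]
tcp_rot: [3.141, 0.0, 1.572]
ft_force: [-0.2, 0.2, -1.7]
opening: 0.623
grip_force: 30.0
```

carry_out(
  series=[
    [0, 0, 0, 0, 1],
    [0, 0, 0, 0, 1],
    [0, 0, 0, 0, 1],
    [0, 0, 0, 0, 1],
    [0, 0, -0.05, 0, 1],
    [0, 0, -0.11, 0, 1],
    [0.05, 0.01, -0.17, 0, 1],
    [0.11, 0.023, -0.2, 0, 1],
    [0.17, 0.023, -0.2, 0, 1],
    [0.23, 0.023, -0.2, 0, 1],
    [0.29, 0.023, -0.2, 0, 1],
    [0.35, 0.023, -0.2, 0, 1],
    [0.41, 0.023, -0.2, 0, 1],
    [0.44, 0.023, -0.2, 0, 1],
    [0.462, 0.023, -0.2, 0, 1],
    [0.462, 0.023, -0.2, 0, 1],
  ],
)

```text
t: 7.02
eef_pos: [622.5, 292.6, 400.5]
tcp_rot: [-3.141, 0.0, 1.573]
ft_force: [0.1, -1.2, 0.4]
opening: 1.002
grip_force: 0.0
```

Run:
```python
from h import *
st,it,dt,ct=shot('top','t1.png')
hsv=cv2.cvtColor(it,cv2.COLOR_RGB2HSV);H,S,V=[hsv[...,i].astype(int) for i in range(3)]
for n,m,h in [('red',((H<6)|(H>174))&(S>170)&(V>60),58),('blue',(H>105)&(H<128)&(S>110),0)]:
    for k in comps(m,60):
        r=rect(k,ct,h); print('top',n,k.sum(),np.round(r[0]),np.round(r[1]))
s,im,d,c=shot('wrist','w2.png');T=wristT(s,c)
hsv=cv2.cvtColor(im,cv2.COLOR_RGB2HSV);H,S,V=[hsv[...,i].astype(int) for i in range(3)];P=cloud(d,c,T)
plan((623,292,201,90))
for n,m,h in [('green',(H>60)&(H<95)&(S>60)&(V>30),48),('yellow',(H>24)&(H<34)&(S>170),0),('blue',(H>105)&(H<128)&(S>110),0)]:
    for k in comps(m,60):
        r=rect(k,c,h,T); print(n,k.sum(),np.round(r[0]),np.round(r[1]),round(r[2],1),'z',np.median(P[k][:,2]).round(), [int(a.mean()) for a in np.nonzero(k)])
```

```text
top red 223 [ 598. -170.] [50. 54.]
top red 102 [457. 208.] [133.   9.]
top red 555 [ 216. -714.] [177. 236.]
top blue 393 [648. -58.] [75. 77.]
now [622.8 290.9 400.6] [-1.7998e+02  2.0000e-02  9.0010e+01] op 1.003 t 7.1
(623, 292, 201, 90) -> [0.0011 0.0002 0.1996] 0.0
green 216 [630. 289.] [46. 21.] 37.7 z 47.0 [181, 328]
green 164 [626. 214.] [30. 25.] 79.7 z 35.0 [249, 324]
green 78 [640. 157.] [29.  7.] 0.1 z 35.0 [291, 336]
green 198 [614.  74.] [31. 20.] 0.1 z 35.0 [349, 311]
blue 73 [475.  51.] [41.  5.] 4.6 z -0.0 [336, 212]
```

View pics/w2.png

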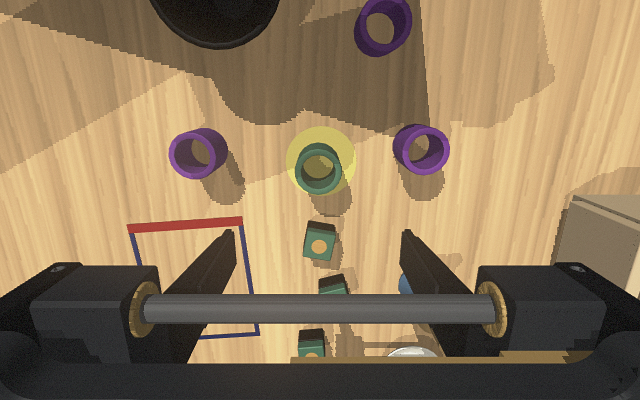

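Run:
```python
from h import *
for n,(u0,u1,v0,v1) in [('wrist',(270,370,110,215)),('top',(215,245,172,205))]:
    s,im,d,c=shot(n);T=wristT(s,c) if n=='wrist' else c['cam_to_world']
    P=cloud(d,c,T);hsv=cv2.cvtColor(im,cv2.COLOR_RGB2HSV)
    roi=np.zeros(d.shape,bool);roi[v0:v1,u0:u1]=1
    k=roi&(P[...,2]>40)&(P[...,2]<60)
    v,u=np.nonzero(k);r=cv2.fitEllipse(cv2.convexHull(np.stack([u,v],1).astype(np.int32)))
    print(n,'ring px',r,ray(c,*r[0],48,T).round(1),P[k].mean(0).round(1))
    y=roi&(hsv[...,0]>22)&(hsv[...,0]<36)&(hsv[...,1]>140)
    v,u=np.nonzero(y);r=cv2.fitEllipse(cv2.convexHull(np.stack([u,v],1).astype(np.int32)))
    print(n,'mat',r,ray(c,*r[0],1,T).round(1), P[y].mean(0).round(1))
    print(s['eef_pos'])
    plan()
```

```text
wrist ring px ((317.6352233886719, 170.0517120361328), (46.54420852661133, 46.83747100830078), 97.29199981689453) [622.4 300.9  48. ] [622.4 300.3  46.4]Traceback (most recent call last):
  File "<stdin>", line 10, in <module>
cv2.error: OpenCV(4.12.0) /io/opencv/modules/imgproc/src/shapedescr.cpp:356: error: (-215:Assertion failed) n >= 0 && (depth == CV_32F || depth == CV_32S) in function 'fitEllipseNoDirect'
```

carry_out(
  series=[
    [0.005, 0, 0.05, 0, 1],
    [0.005, 0, 0.11, 0, 1],
    [0.005, 0, 0.16, 0, 1],
    [0.005, 0, 0.19, 0, 1],
    [0.005, 0, 0.206, 0, 1],
    [0.005, 0, 0.206, 0, 1],
    [0.005, 0, 0.206, 0, 0.3],
    [0.005, 0, 0.206, 0, 0.3],
    [0.005, 0, 0.206, 0, 0.3],
    [0.005, 0, 0.206, 0, 0.3],
    [0.005, 0, 0.206, 0, 0.3],
    [0.005, 0, 0.206, 0, 0.3],
  ],
)

```text
t: 8.68
eef_pos: [622.7, 296.9, 194.9]
tcp_rot: [3.141, -0.0, 1.572]
ft_force: [-0.3, 0.3, 2.1]
opening: 0.532
grip_force: 30.0
```

carry_out(
  series=[
    [0, 0, -0.03, 0, 0.2],
    [0, 0, -0.08, 0, 0.2],
    [-0.03, 0.003, -0.1, 0, 0.2],
    [-0.07, 0.006, -0.1, 0, 0.2],
    [-0.12, 0.01, -0.1, 0, 0.2],
    [-0.17, 0.015, -0.1, 0, 0.2],
    [-0.22, 0.02, -0.1, 0, 0.2],
    [-0.27, 0.023, -0.1, 0, 0.2],
    [-0.31, 0.023, -0.1, 0, 0.2],
    [-0.34, 0.023, -0.1, 0, 0.2],
    [-0.354, 0.023, -0.1, 0, 0.2],
    [-0.354, 0.023, -0.07, 0, 0.2],
    [-0.354, 0.023, -0.03, 0, 0.2],
    [-0.354, 0.023, -0.01, 0, 0.2],
    [-0.354, 0.023, -0.003, 0, 0.2],
    [-0.354, 0.023, 0, 0, 0.2],
    [-0.354, 0.023, 0, 0, 0.2],
  ],
)

```text
t: 10.8
eef_pos: [646.1, -57.0, 195.6]
tcp_rot: [3.14, 0.0, 1.572]
ft_force: [0.4, -0.2, -2.3]
opening: 0.529
grip_force: 30.0
```

Release, rise, and go above the natsume at (600,-170).

carry_out(
  series=[
    [0, 0, 0, 0, 0.9],
    [0, 0, 0, 0, 0.9],
    [0, 0, 0, 0, 0.9],
    [0, 0, -0.05, 0, 1],
    [0, 0, -0.11, 0, 1],
    [-0.05, -0.02, -0.11, 0, 1],
    [-0.1, -0.04, -0.11, 0, 1],
    [-0.113, -0.046, -0.11, 0, 1],
    [-0.113, -0.046, -0.09, 0, 1],
    [-0.113, -0.046, -0.04, 0, 1],
    [-0.113, -0.046, -0.004, 0, 1],
    [-0.113, -0.046, 0.006, 0, 1],
    [-0.113, -0.046, 0.006, 0, 0.3],
    [-0.113, -0.046, 0.006, 0, 0.3],
    [-0.113, -0.046, 0.006, 0, 0.3],
    [-0.113, -0.046, 0.006, 0, 0.3],
    [-0.113, -0.046, 0.006, 0, 0.3],
  ],
)

```text
t: 12.92
eef_pos: [600.2, -169.7, 190.4]
tcp_rot: [3.141, 0.0, 1.572]
ft_force: [-4.6, -0.1, 12.6]
opening: 0.701
grip_force: 6.2
```

carry_out(
  series=[
    [0, 0, 0, 0, 0.9],
    [0, 0, 0, 0, 0.9],
    [0, 0, -0.012, 0, 0.9],
    [0, 0, -0.012, 0, 0.9],
    [0, 0, -0.012, 0, 0.3],
    [0, 0, -0.012, 0, 0.3],
    [0, 0, -0.012, 0, 0.3],
    [0, 0, -0.012, 0, 0.3],
    [0, 0, -0.012, 0, 0.3],
    [0, 0, -0.012, 0, 0.3],
  ],
)

```text
t: 14.18
eef_pos: [599.9, -170.1, 200.6]
tcp_rot: [-3.141, -0.0, 1.571]
ft_force: [0.1, -0.1, -1.1]
opening: 0.625
grip_force: 30.0
```

carry_out(
  series=[
    [0, 0, -0.03, 0, 0.3],
    [0, 0, -0.08, 0, 0.3],
    [0.03, 0.003, -0.1, 0, 0.3],
    [0.08, 0.006, -0.1, 0, 0.3],
    [0.13, 0.01, -0.1, 0, 0.3],
    [0.18, 0.015, -0.1, 0, 0.3],
    [0.23, 0.02, -0.1, 0, 0.3],
    [0.28, 0.025, -0.1, 0, 0.3],
    [0.33, 0.025, -0.1, 0, 0.3],
    [0.38, 0.025, -0.1, 0, 0.3],
    [0.42, 0.025, -0.1, 0, 0.3],
    [0.455, 0.025, -0.1, 0, 0.3],
    [0.472, 0.025, -0.1, 0, 0.3],
    [0.472, 0.025, -0.07, 0, 0.3],
    [0.472, 0.025, -0.03, 0, 0.3],
    [0.472, 0.025, -0.01, 0, 0.3],
    [0.472, 0.025, -0.003, 0, 0.3],
    [0.472, 0.025, 0, 0, 0.3],
  ],
)

```text
t: 16.42
eef_pos: [625.0, 301.7, 201.4]
tcp_rot: [3.141, -0.0, 1.571]
ft_force: [-0.4, 0.3, -0.1]
opening: 0.622
grip_force: 30.0
```

carry_out(
  series=[
    [0, 0, 0, 0, 1],
    [0, 0, 0, 0, 1],
    [0, 0, 0, 0, 1],
    [0, 0, -0.05, 0, 1],
    [0, 0, -0.11, 0, 1],
    [-0.05, 0, -0.17, 0, 1],
    [-0.1, 0, -0.23, 0, 1],
    [-0.14, 0, -0.25, 0, 1],
    [-0.152, 0, -0.25, 0, 1],
    [-0.152, 0, -0.25, 0, 1],
  ],
)

```text
t: 17.68
eef_pos: [624.7, 148.8, 450.8]
tcp_rot: [3.141, -0.0, 1.57]
ft_force: [0.2, 0.1, 0.8]
opening: 1.002
grip_force: 0.0
```

```bash
cat >> h.py <<'E'
def boxes(name='wrist',save=None,zlo=28,zhi=44):
    """box lids by depth slab + squareness; returns list of (xy,dims,ang,hue)"""
    s,im,d,c=shot(name,save);T=wristT(s,c) if name=='wrist' else c['cam_to_world']
    P=cloud(d,c,T);hsv=cv2.cvtColor(im,cv2.COLOR_RGB2HSV)
    k=((P[...,2]>zlo)&(P[...,2]<zhi)&(d>0)).astype(np.uint8);k=cv2.morphologyEx(k,cv2.MORPH_OPEN,np.ones((3,3)))
    out=[]
    for m in comps(k,15):
        r=rect(m,c,(zlo+zhi)/2,T)
        if 22<min(r[1]) and max(r[1])<50:
            out.append(r);v,u=np.nonzero(m);print(name,'box',np.round(r[0],1),np.round(r[1],1),round(r[2],1),'px',int(u.mean()),int(v.mean()),'med hsv',np.median(hsv[m],0))
    return s,im,d,c,T
E
python3 - <<'E'
from h import *
plan()
boxes('wrist','w3.png'); boxes('top','t3.png')
E
```

```text
now [624.7 148.8 450.8] [ 1.7998e+02 -1.0000e-02  8.9930e+01] op 1.002 t 17.7
wrist box [623.5 208.4] [33.8 33.7] 79.4 px 316 117 med hsv [ 63.  64. 119.]
wrist box [643.1 133.6] [33.6 34.8] 15.5 px 332 178 med hsv [ 60.   60.  118.5]
wrist box [614.1  49.9] [33.8 35.7] 6.0 px 309 240 med hsv [ 60.  60. 118.]
wrist box [ 477.2 -134.9] [33.  40.1] 89.9 px 219 354 med hsv [  6. 138.  74.]
top box [642.3 128.8] [34.4 27.4] 1.8 px 277 185 med hsv [ 73. 123.  99.]
top box [ 629.8 -297.3] [30.7 34. ] 1.3 px 403 191 med hsv [ 15. 172. 138.]
top box [611.6  47.6] [30.9 30.7] 1.5 px 301 194 med hsv [ 46.5 122.5 102. ]
top box [ 487.2 -219.5] [40.7 37.1] 0.8 px 379 233 med hsv [  6. 157.  71.]
top box [ 479.9 -126.8] [37.1 40.6] 1.4 px 352 234 med hsv [  6. 156.  73.]
top box [ 482.7 -172.3] [40.7 37.2] 1.0 px 365 233 med hsv [  6. 155.  69.]
top box [ 419.  -176.7] [40.5 37. ] 1.0 px 366 253 med hsv [  6. 153.  71.]
top box [ 421.8 -223.8] [36.8 37.4] 1.4 px 380 252 med hsv [  6. 139.  57.]
top box [ 416.1 -129.7] [36.8 37.2] 1.4 px 352 253 med hsv [  6. 154.  74.]
```

View pics/w3.png

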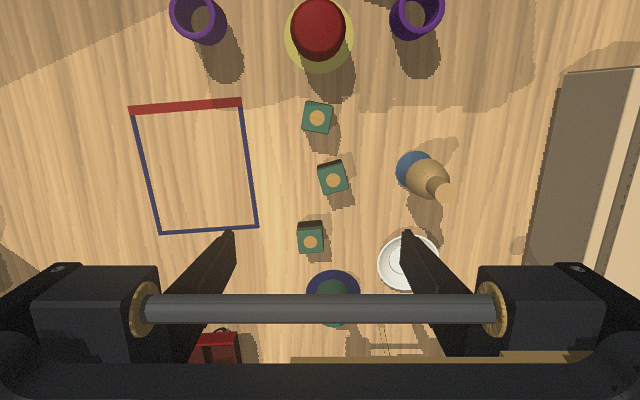

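carry_out(
  series=[
    [-0.03, -0.01, 0, -10.6, 0.62],
    [-0.06, -0.01, 0.02, -21.2, 0.62],
    [-0.09, -0.01, 0.04, -31.8, 0.62],
    [-0.101, -0.01, 0.06, -42.4, 0.62],
    [-0.101, -0.01, 0.08, -53, 0.62],
    [-0.101, -0.01, 0.1, -63.6, 0.62],
    [-0.101, -0.01, 0.12, -74.2, 0.62],
    [-0.101, -0.01, 0.14, -84.8, 0.62],
    [-0.101, -0.01, 0.16, -95.4, 0.62],
    [-0.101, -0.01, 0.17, -96, 0.62],
    [-0.101, -0.01, 0.21, -96, 0.62],
    [-0.101, -0.01, 0.235, -96, 0.62],
    [-0.101, -0.01, 0.243, -96, 0.62],
    [-0.101, -0.01, 0.243, -96, 0.62],
    [-0.101, -0.01, 0.243, -96, 0.2],
    [-0.101, -0.01, 0.243, -96, 0.2],
    [-0.101, -0.01, 0.243, -96, 0.2],
    [-0.101, -0.01, 0.243, -96, 0.2],
  ],
)

```text
t: 20.02
eef_pos: [614.9, 48.8, 208.3]
tcp_rot: [-3.142, 0.001, -3.036]
ft_force: [0.0, -0.4, 5.8]
opening: 0.357
grip_force: 30.0
```

carry_out(
  series=[
    [0, 0, -0.03, 0, 0.2],
    [0, 0, -0.08, 0, 0.2],
    [0.03, -0.035, -0.12, 10.6, 0.2],
    [0.06, -0.07, -0.15, 21.2, 0.2],
    [0.09, -0.11, -0.15, 31.8, 0.2],
    [0.12, -0.15, -0.15, 42.4, 0.2],
    [0.15, -0.19, -0.15, 53, 0.2],
    [0.18, -0.22, -0.15, 63.6, 0.2],
    [0.188, -0.23, -0.15, 74.2, 0.2],
    [0.188, -0.23, -0.15, 84.8, 0.2],
    [0.188, -0.23, -0.15, 92, 0.2],
    [0.188, -0.23, -0.15, 92, 0.2],
  ],
)

```text
t: 21.52
eef_pos: [451.9, -199.6, 357.7]
tcp_rot: [-3.142, -0.0, 1.642]
ft_force: [0.8, -0.5, -1.5]
opening: 0.353
grip_force: 30.0
```

```bash
cat >> h.py <<'E'
def pockets(save=None):
    """wrist: pocket floors (z 33..44) inside tray"""
    s,im,d,c=shot('wrist',save);T=wristT(s,c);P=cloud(d,c,T)
    X,Y,Z=P[...,0],P[...,1],P[...,2]
    k=((Z>48)&(Z<60)&(d>0)&(X>380)&(X<530)&(Y>-270)&(Y<-80)).astype(np.uint8)
    for m in comps(k,300):
        r=rect(m,c,54,T);print('rim',np.round(r[0],1),np.round(r[1],1),round(r[2],1),m.sum())
    k=((Z>32)&(Z<44)&(d>0)&(X>370)&(X<530)&(Y>-270)&(Y<-80)).astype(np.uint8);k=cv2.morphologyEx(k,cv2.MORPH_OPEN,np.ones((3,3)))
    for m in comps(k,150):
        r=rect(m,c,38,T);v,u=np.nonzero(m);print('floor',np.round(r[0],1),np.round(r[1],1),round(r[2],1),'px',int(u.mean()),int(v.mean()))
    return s
E
python3 - <<'E'
from h import *
plan((452,-175,247,94)); pockets('w4.png')
E
```

```text
now [ 451.9 -199.6  357.7] [-1.800e+02 -1.000e-02  9.408e+01] op 0.353 t 21.5
(452, -175, 247, 94) -> [0.0246 0.0018 0.1107] 0.1
rim [ 453.  -180.8] [113.6 157.8] 3.8 6896
floor [ 416.8 -129. ] [42.7 42.1] 4.1 px 284 108
floor [ 482.4 -125.2] [42.4 42.2] 4.1 px 358 109
floor [ 419.9 -176.6] [42.4 40.6] 4.1 px 285 161
floor [ 485.5 -172.2] [42.2 41.7] 3.2 px 355 161
floor [ 423.  -224.4] [42.2 39.3] 4.1 px 283 206
floor [ 488.9 -219.7] [42.  39.3] 4.1 px 357 207
```

View pics/w4.png

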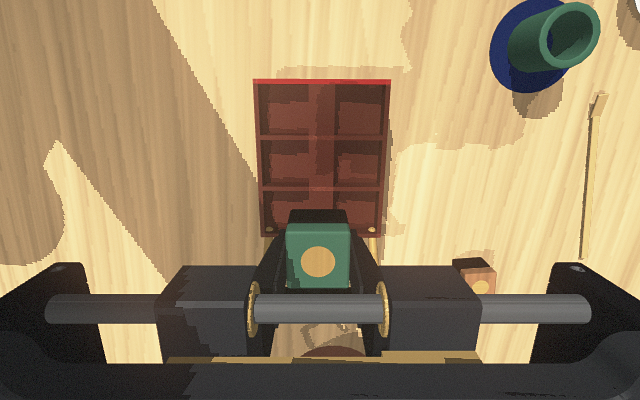

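carry_out(
  series=[
    [-0.021, 0.034, 0, 0, 0.2],
    [-0.021, 0.034, 0.03, 0, 0.2],
    [-0.021, 0.034, 0.07, 0, 0.2],
    [-0.021, 0.034, 0.085, 0, 0.2],
    [-0.021, 0.034, 0.1, 0, 0.2],
    [-0.021, 0.034, 0.107, 0, 0.2],
    [-0.021, 0.034, 0.11, 0, 0.2],
    [-0.021, 0.034, 0.11, 0, 0.2],
  ],
)

```text
t: 22.58
eef_pos: [487.5, -218.3, 248.1]
tcp_rot: [3.141, 0.0, 1.641]
ft_force: [0.4, 0.0, 0.1]
opening: 0.357
grip_force: 30.0
```

carry_out(
  series=[
    [0, 0, 0, 0, 0.55],
    [0, 0, 0, 0, 0.55],
    [0, 0, 0, 0, 0.55],
    [0, 0, -0.04, 0, 0.55],
    [0, 0, -0.1, 0, 0.6],
    [-0.04, 0.045, -0.15, 0, 0.6],
    [-0.08, 0.09, -0.15, 0, 0.6],
    [-0.122, 0.136, -0.15, 0, 0.6],
    [-0.122, 0.136, -0.15, 0, 0.6],
    [-0.122, 0.136, -0.15, 0, 0.6],
  ],
)

```text
t: 23.82
eef_pos: [631.6, -330.3, 396.8]
tcp_rot: [-3.14, -0.001, 1.641]
ft_force: [-1.1, 1.0, -0.6]
opening: 0.599
grip_force: 0.0
```

Run:
```python
from h import *
boxes('wrist','w5.png');boxes('top','t5.png',68,82)
plan((632,-297,208,180))
```

```text
wrist box [ 416.1 -220.3] [38.  41.7] 4.0 px 103 51 med hsv [  8. 124.  67.]
wrist box [ 631.4 -297. ] [33.7 34.1] 8.5 px 320 146 med hsv [ 14. 128. 185.]
top box [ 485.9 -215.5] [29.4 32.9] 1.4 px 380 233 med hsv [ 74.  117.5 107. ]
now [ 631.  -329.6  397.7] [-1.7996e+02 -4.0000e-02  9.4050e+01] op 0.601 t 23.9
(632, -297, 208, 180) -> [0.0324 0.0034 0.1897] -85.9
```

carry_out(
  series=[
    [0.032, 0.002, 0.03, -4.4, 0.62],
    [0.032, 0.002, 0.09, -4.4, 0.62],
    [0.032, 0.002, 0.14, -4.4, 0.62],
    [0.032, 0.002, 0.17, -4.4, 0.62],
    [0.032, 0.002, 0.189, -4.4, 0.62],
    [0.032, 0.002, 0.189, -4.4, 0.62],
    [0.032, 0.002, 0.189, -4.4, 0.2],
    [0.032, 0.002, 0.189, -4.4, 0.2],
    [0.032, 0.002, 0.189, -4.4, 0.2],
    [0.032, 0.002, 0.189, -4.4, 0.2],
  ],
)

```text
t: 25.18
eef_pos: [631.6, -298.3, 209.6]
tcp_rot: [3.141, 0.001, 1.718]
ft_force: [-0.9, 0.6, 5.9]
opening: 0.356
grip_force: 30.0
```

carry_out(
  series=[
    [0, 0, -0.04, 0, 0.2],
    [0, 0, -0.1, 0, 0.2],
    [0.02, -0.04, -0.13, 4.4, 0.2],
    [0.05, -0.09, -0.13, 4.4, 0.2],
    [0.08, -0.14, -0.13, 4.4, 0.2],
    [0.1, -0.18, -0.13, 4.4, 0.2],
    [0.106, -0.195, -0.13, 4.4, 0.2],
    [0.106, -0.195, -0.11, 4.4, 0.2],
    [0.106, -0.195, -0.08, 4.4, 0.2],
    [0.106, -0.195, -0.06, 4.4, 0.2],
    [0.106, -0.195, -0.048, 4.4, 0.2],
    [0.106, -0.195, -0.041, 4.4, 0.2],
    [0.106, -0.195, -0.039, 4.4, 0.2],
    [0.106, -0.195, -0.039, 4.4, 0.2],
  ],
)

```text
t: 26.92
eef_pos: [423.1, -222.1, 248.0]
tcp_rot: [3.141, 0.0, 1.641]
ft_force: [0.6, 0.9, -0.4]
opening: 0.356
grip_force: 30.0
```

carry_out(
  series=[
    [0, 0, 0, 0, 0.55],
    [0, 0, 0, 0, 0.55],
    [0, 0, 0, 0, 0.55],
    [0, 0, -0.04, 0, 0.55],
    [0, 0, -0.1, 0, 0.6],
    [0.04, 0.03, -0.15, 0, 0.6],
    [0.09, 0.062, -0.15, 0, 0.6],
    [0.14, 0.096, -0.15, 0, 0.6],
    [0.19, 0.13, -0.15, 0, 0.6],
    [0.24, 0.165, -0.15, 0, 0.6],
    [0.29, 0.2, -0.15, 0, 0.6],
    [0.32, 0.22, -0.15, 0, 0.6],
    [0.336, 0.231, -0.15, 0, 0.6],
    [0.336, 0.231, -0.15, 0, 0.6],
  ],
)

```text
t: 28.68
eef_pos: [629.8, 129.7, 397.4]
tcp_rot: [-3.141, 0.0, 1.642]
ft_force: [-0.4, -0.0, -0.4]
opening: 0.6
grip_force: 0.0
```

Run:
```python
from h import *
boxes('wrist','w6.png');boxes('top','t6.png',68,82)
plan()
```

```text
wrist box [623.5 208.1] [33.7 33.7] 79.5 px 317 101 med hsv [ 63.  63. 111.]
wrist box [643.1 133.3] [33.6 34.5] 15.6 px 330 174 med hsv [ 61.  60. 123.]
top box [ 485.9 -215.5] [29.4 32.9] 1.4 px 380 233 med hsv [ 74. 115. 103.]
top box [ 422.5 -221.2] [32.7 29.4] 0.8 px 381 253 med hsv [ 15. 166.  92.]
now [629.4 128.4 397.7] [-1.7997e+02  1.0000e-02  9.4000e+01] op 0.6 t 28.8
```

carry_out(
  series=[
    [0.002, 0.0135, 0, -10.6, 0.62],
    [0.002, 0.0135, 0, -21.2, 0.62],
    [0.002, 0.0135, 0.01, -31.8, 0.62],
    [0.002, 0.0135, 0.03, -42.4, 0.62],
    [0.002, 0.0135, 0.05, -53, 0.62],
    [0.002, 0.0135, 0.06, -63.6, 0.62],
    [0.002, 0.0135, 0.07, -74.2, 0.62],
    [0.002, 0.0135, 0.08, -84.8, 0.62],
    [0.002, 0.0135, 0.09, -95.4, 0.62],
    [0.002, 0.0135, 0.1, -101.6, 0.62],
    [0.002, 0.0135, 0.14, -101.6, 0.62],
    [0.002, 0.0135, 0.175, -101.6, 0.62],
    [0.002, 0.0135, 0.189, -101.6, 0.62],
    [0.002, 0.0135, 0.189, -101.6, 0.62],
    [0.002, 0.0135, 0.189, -101.6, 0.2],
    [0.002, 0.0135, 0.189, -101.6, 0.2],
    [0.002, 0.0135, 0.189, -101.6, 0.2],
    [0.002, 0.0135, 0.189, -101.6, 0.2],
  ],
)

```text
t: 31.02
eef_pos: [643.2, 132.4, 209.5]
tcp_rot: [-3.141, 0.001, -2.869]
ft_force: [-0.9, -0.6, 6.4]
opening: 0.357
grip_force: 30.0
```

carry_out(
  series=[
    [0, 0, -0.04, 0, 0.2],
    [0, 0, -0.09, 0, 0.2],
    [0.03, -0.025, -0.12, 10.6, 0.2],
    [0.06, -0.055, -0.12, 21.2, 0.2],
    [0.09, -0.08, -0.12, 31.8, 0.2],
    [0.12, -0.11, -0.12, 42.4, 0.2],
    [0.15, -0.135, -0.12, 53, 0.2],
    [0.18, -0.165, -0.12, 63.6, 0.2],
    [0.21, -0.19, -0.12, 74.2, 0.2],
    [0.226, -0.205, -0.12, 84.8, 0.2],
    [0.226, -0.205, -0.12, 95.4, 0.2],
    [0.226, -0.205, -0.1, 101.6, 0.2],
    [0.226, -0.205, -0.08, 101.6, 0.2],
    [0.226, -0.205, -0.06, 101.6, 0.2],
    [0.226, -0.205, -0.05, 101.6, 0.2],
    [0.226, -0.205, -0.042, 101.6, 0.2],
    [0.226, -0.205, -0.039, 101.6, 0.2],
    [0.226, -0.205, -0.039, 101.6, 0.2],
  ],
)

```text
t: 33.28
eef_pos: [480.8, -126.0, 247.9]
tcp_rot: [3.141, 0.0, 1.641]
ft_force: [-0.1, -1.0, -0.7]
opening: 0.352
grip_force: 30.0
```

carry_out(
  series=[
    [0, 0, 0, 0, 0.55],
    [0, 0, 0, 0, 0.55],
    [0, 0, 0, 0, 0.55],
    [0, 0, -0.04, 0, 0.55],
    [0, 0, -0.1, 0, 0.6],
    [0.04, 0.025, -0.15, 0, 0.6],
    [0.09, 0.052, -0.15, 0, 0.6],
    [0.14, 0.08, -0.15, 0, 0.6],
    [0.19, 0.11, -0.15, 0, 0.6],
    [0.24, 0.14, -0.15, 0, 0.6],
    [0.27, 0.16, -0.15, 0, 0.6],
    [0.285, 0.1645, -0.15, 0, 0.6],
    [0.285, 0.1645, -0.15, 0, 0.6],
  ],
)

```text
t: 34.9
eef_pos: [624.4, 170.2, 397.5]
tcp_rot: [-3.141, 0.0, 1.642]
ft_force: [-0.8, 0.8, -0.6]
opening: 0.599
grip_force: 0.0
```

Run:
```python
from h import *
boxes('wrist','w7.png');boxes('top','t7.png',68,82)
plan()
```

```text
wrist box [623.5 208.6] [34.  33.5] 79.4 px 319 141 med hsv [ 62.  62. 124.]
wrist box [644.8 -35.8] [47.2 22.9] 4.1 px 321 335 med hsv [63. 58. 81.]
top box [ 485.9 -215.6] [29.4 32.8] 1.4 px 380 232 med hsv [ 73.  116.5 101. ]
top box [ 478.8 -125.5] [32.8 29.5] 1.1 px 352 234 med hsv [ 74. 118. 103.]
top box [ 422.5 -221.2] [32.5 29.6] 1.4 px 381 253 med hsv [ 15.  167.   91.5]
now [624.3 168.9 397.8] [-1.7998e+02  1.0000e-02  9.4000e+01] op 0.6 t 35.0
```

carry_out(
  series=[
    [0.0375, 0.0015, 0.03, 10, 0.62],
    [0.0375, 0.0015, 0.09, 14.6, 0.62],
    [0.0375, 0.0015, 0.14, 14.6, 0.62],
    [0.0375, 0.0015, 0.17, 14.6, 0.62],
    [0.0375, 0.0015, 0.189, 14.6, 0.62],
    [0.0375, 0.0015, 0.189, 14.6, 0.62],
    [0.0375, 0.0015, 0.189, 14.6, 0.2],
    [0.0375, 0.0015, 0.189, 14.6, 0.2],
    [0.0375, 0.0015, 0.189, 14.6, 0.2],
    [0.0375, 0.0015, 0.189, 14.6, 0.2],
  ],
)

```text
t: 36.25
eef_pos: [623.7, 207.5, 209.6]
tcp_rot: [3.141, -0.0, 1.387]
ft_force: [-0.9, -1.2, 6.2]
opening: 0.359
grip_force: 30.0
```

carry_out(
  series=[
    [0, 0, -0.04, 0, 0.2],
    [0, 0, -0.09, 0, 0.2],
    [-0.04, -0.015, -0.12, -5, 0.2],
    [-0.09, -0.035, -0.12, -10, 0.2],
    [-0.14, -0.055, -0.12, -14.6, 0.2],
    [-0.19, -0.073, -0.12, -14.6, 0.2],
    [-0.24, -0.092, -0.12, -14.6, 0.2],
    [-0.29, -0.111, -0.12, -14.6, 0.2],
    [-0.33, -0.126, -0.12, -14.6, 0.2],
    [-0.36, -0.138, -0.12, -14.6, 0.2],
    [-0.37, -0.141, -0.12, -14.6, 0.2],
    [-0.37, -0.141, -0.1, -14.6, 0.2],
    [-0.37, -0.141, -0.08, -14.6, 0.2],
    [-0.37, -0.141, -0.06, -14.6, 0.2],
    [-0.37, -0.141, -0.05, -14.6, 0.2],
    [-0.37, -0.141, -0.042, -14.6, 0.2],
    [-0.37, -0.141, -0.039, -14.6, 0.2],
    [-0.37, -0.141, -0.039, -14.6, 0.2],
  ],
)

```text
t: 38.5
eef_pos: [417.3, -130.4, 247.9]
tcp_rot: [3.141, 0.0, 1.641]
ft_force: [0.1, -0.1, -1.2]
opening: 0.358
grip_force: 30.0
```

carry_out(
  series=[
    [0, 0, 0, 0, 0.55],
    [0, 0, 0, 0, 0.55],
    [0, 0, 0, 0, 0.55],
    [0, 0, -0.04, 0, 0.55],
    [0, 0, -0.1, 0, 0.6],
    [-0.04, 0.008, -0.15, 0, 0.6],
    [-0.09, 0.016, -0.2, 0, 0.6],
    [-0.14, 0.025, -0.22, 0, 0.6],
    [-0.173, 0.032, -0.22, 0, 0.6],
    [-0.173, 0.032, -0.22, 0, 0.6],
    [-0.173, 0.032, -0.22, 0, 0.6],
  ],
)

```text
t: 39.88
eef_pos: [461.0, -300.2, 467.3]
tcp_rot: [-3.141, -0.001, 1.641]
ft_force: [0.9, 0.2, 0.5]
opening: 0.601
grip_force: 0.0
```

```bash
cat > look.py <<'E'
from h import *
import sys
def look(tag):
    s,im,d,c,T=boxes('wrist','w%s.png'%tag,68,82)
    P=cloud(d,c,T);hsv=cv2.cvtColor(im,cv2.COLOR_RGB2HSV).astype(int);X,Y,Z=[P[...,i] for i in range(3)]
    k=(Z>90)&(Z<106)&(X>370)&(X<540)&(d>0)&(hsv[...,2]<90)
    for m in comps(k,60): print('wrist bar',rect(m,c,99,T))
    s2,im,d,c=shot('top','t%s.png'%tag);P=cloud(d,c);hsv=cv2.cvtColor(im,cv2.COLOR_RGB2HSV).astype(int);X,Y,Z=[P[...,i] for i in range(3)];H,S,V=[hsv[...,i] for i in range(3)]
    for m in comps((Z>85)&(Z<112)&(X>370)&(X<540)&(V<40)&(Y<200)&(Y>-320),30): print('top bar',rect(m,c,99))
    rd=((H<6)|(H>174))&(S>150)&(V>50)&(X>350)&(X<560)&(Y<260)&(Y>-300)
    for m in comps(rd,20): print('top red z%d'%np.median(Z[m]),rect(m,c,0 if np.median(Z[m])<15 else 54))
    bl=(H>105)&(H<128)&(S>90)&(X>350)&(X<560)&(Y<260)&(Y>0)
    for m in comps(bl,20): print('top blue',m.sum(),rect(m,c,0))
    k=(Z>50)&(Z<60)&(X>350)&(X<540)&(Y<260)&(Y>-265)
    for m in comps(k,60): print('top rim',m.sum(),rect(m,c,54))
    plan()
look(sys.argv[1])
E
python3 look.py 8
python3 - <<'E'
from h import *
# wrist mark from the w3 view? top corner crop instead
im=cv2.imread('pics/t8.png');cv2.imwrite('pics/c8.png',cv2.resize(im[205:275,230:420],None,fx=4,fy=4,interpolation=cv2.INTER_CUBIC))
E
```

```text
wrist box [ 423.2 -221.3] [33.7 32.5] 4.0 px 288 98 med hsv [ 14.  129.  191.5]
wrist box [ 486.8 -216.2] [33.1 33.9] 4.8 px 346 97 med hsv [ 67.  73. 138.]
wrist bar ((459.5818786621094, -281.1675109863281), (108.43838500976562, 12.54661750793457), 3.21541690826416)
top bar ((459.24676513671875, -282.690185546875), (105.66638946533203, 10.453987121582031), 3.5795481204986572)
top red z1 ((455.6056213378906, 219.04342651367188), (139.0599365234375, 8.376751899719238), 4.171655654907227)
top red z50 ((448.4638977050781, -109.91045379638672), (106.33052825927734, 11.549448013305664), 3.8574252128601074)
top rim 448 ((453.3659973144531, -178.69818115234375), (112.59854125976562, 152.34153747558594), 1.4239237308502197)
now [ 461.1 -299.8  467.6] [-1.7998e+02 -3.0000e-02  9.4080e+01] op 0.6 t 40.0
```

View pics/w8.png

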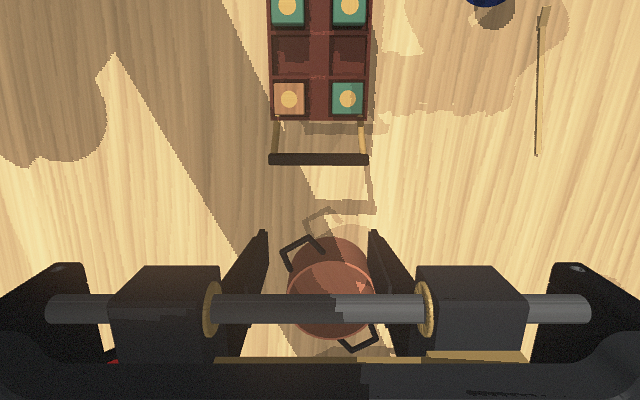

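Run:
```python
from h import *
from scipy.spatial.transform import Rotation as R
def cor(name,im,c,T,sl):
    hsv=cv2.cvtColor(im,cv2.COLOR_BGR2HSV).astype(int);H,S,V=[hsv[...,i] for i in range(3)]
    v,u=np.mgrid[:400,:640];W=ray(c,u.astype(float),v.astype(float),0,T);X,Y=W[...,0],W[...,1]
    roi=(X>365)&(X<560)&(Y>30)&(Y<245)
    blue=roi&(H>100)&(H<140)&(S>70);red=roi&((H<6)|(H>172))&(S>130)
    A=blue|red;k=max(comps(A,20),key=lambda m:m.sum())
    print(name,blue.sum(),red.sum(),'all',rect(A,c,0,T),'largest',rect(k,c,0,T),'red',rect(red,c,0,T))
s=env.state();c=env.get_calibration('wrist')
s=dict(eef_pos=np.array([624.7,148.8,450.8]),tcp_rot=np.array([3.1413,-0.0002,1.5696]))
cor('w3',cv2.imread('pics/w3.png'),c,wristT(s,c),0)
c=env.get_calibration('top')
cor('t8',cv2.imread('pics/t8.png'),c,c['cam_to_world'],0); cor('t3',cv2.imread('pics/t3.png'),c,c['cam_to_world'],0)
```

```text
w3 571 1065 all ((461.2364196777344, 137.51687622070312), (145.46157836914062, 179.03756713867188), 4.378431797027588) largest ((454.84661865234375, 220.956298828125), (145.46310424804688, 11.571657180786133), 4.3165106773376465) red ((454.84661865234375, 220.956298828125), (145.46310424804688, 11.571657180786133), 4.3165106773376465)
t8 95 99 all ((461.4674072265625, 135.2355499267578), (142.491943359375, 176.485107421875), 4.2181220054626465) largest ((455.6056213378906, 219.04342651367188), (139.0599365234375, 8.376751899719238), 4.171655654907227) red ((455.6056213378906, 219.04342651367188), (139.0599365234375, 8.376751899719238), 4.171655654907227)Traceback (most recent call last):
  File "<stdin>", line 14, in <module>
  File "<stdin>", line 8, in cor
ValueError: max() iterable argument is empty
```

View pics/c8.png

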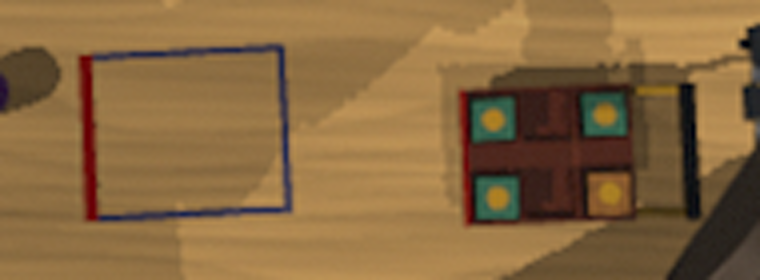

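carry_out(
  series=[
    [0.0175, 0, 0, 10.5, 0.45],
    [0.0175, 0, 0, 21, 0.45],
    [0.0175, 0, 0, 31.5, 0.45],
    [0.0175, 0, 0, 42, 0.45],
    [0.0175, 0, 0.02, 52.5, 0.45],
    [0.0175, 0, 0.05, 63, 0.45],
    [0.0175, 0, 0.07, 73.5, 0.45],
    [0.0175, 0, 0.08, 84, 0.45],
    [0.0175, 0, 0.09, 90.2, 0.45],
    [0.0175, 0, 0.11, 90.2, 0.45],
    [0.0175, 0, 0.15, 90.2, 0.45],
    [0.0175, 0, 0.185, 90.2, 0.45],
    [0.0175, 0, 0.2, 90.2, 0.45],
    [0.0175, 0, 0.2045, 90.2, 0.45],
    [0.0175, 0, 0.2045, 90.2, 0.45],
    [0.0175, 0, 0.2045, 90.2, 0.45],
  ],
)

```text
t: 41.98
eef_pos: [460.2, -283.4, 264.2]
tcp_rot: [3.14, -0.001, 0.067]
ft_force: [-0.0, 0.2, -0.1]
opening: 0.453
grip_force: 0.0
```

Run:
```python
from h import *
boxes('top','t9.png',68,82)
s=env.state();print(s['ft_force'],s['opening']);plan()
```

```text
top box [ 478.8 -125.5] [32.8 29.5] 1.1 px 352 235 med hsv [ 74.5 118.   99.5]
top box [ 417.  -129.9] [32.6 29.4] 1.1 px 353 254 med hsv [ 73.5 116.  104. ]
[ 1.13122892 -0.10487431 -0.38220412] 0.45060259575685074
now [ 460.1 -283.4  264.1] [ 1.7994e+02 -7.0000e-02  3.8400e+00] op 0.451 t 42.0
```

Now close on the bar.

carry_out(
  series=[
    [0, 0, 0, 0, 0.3],
    [0, 0, 0, 0, 0.2],
    [0, 0, 0, 0, 0.1],
    [0, 0, 0, 0, 0.05],
    [0, 0, 0, 0, 0.05],
    [0, 0, 0, 0, 0.05],
  ],
)

```text
t: 42.78
eef_pos: [460.1, -283.3, 263.2]
tcp_rot: [-3.142, -0.0, 0.067]
ft_force: [0.3, 0.9, 0.3]
opening: 0.123
grip_force: 30.0
```

```bash
cat > path.py <<'E'
from h import *
# rear-axle path in frame (forward s, right w) of heading th; then bar pose
th=np.radians(94.1); f=np.array([np.cos(th),np.sin(th)]); r=np.array([np.sin(th),-np.cos(th)])
def run(bar0,hd0,G,hdG,s1,s2,n):
    a0=bar0+55*np.array([np.cos(hd0),np.sin(hd0)])
    aG=G-55*np.array([np.cos(hdG),np.sin(hdG)]); L=(aG-a0)@f; W=(aG-a0)@r; Lc=L-s1-s2
    print('L',L,'W',W)
    out=[]
    for s in np.arange(1,n+1)/n*L:
        q=np.clip((s-s1)/Lc,0,1); w=W*(q-np.sin(2*np.pi*q)/(2*np.pi)); sl=W/Lc*(1-np.cos(2*np.pi*q))
        h=hd0+(hdG-hd0)*min(1,s/L)-np.arctan(sl)
        b=a0+s*f+w*r-55*np.array([np.cos(h),np.sin(h)]); out.append((b[0],b[1],np.degrees(h)))
    return np.array(out)
E
python3 - <<'E'
from path import *
s=env.state();print(s['ft_force'],s['moment'],s['opening'])
bar=np.array(s['eef_pos'][:2]);hd=np.radians(93.9);yaw0=s['tcp_rot'][2]
o=run(bar,hd,np.array([461.5,134.5]),np.radians(94.3),65,65,36)
np.save('path.npy',o)
plan()
xt=np.array([np.cos(yaw0),np.sin(yaw0)]);yt=np.array([np.sin(yaw0),-np.cos(yaw0)])
for i,p in enumerate(o):
    d=p[:2]-bar;print(i,round(d@xt/1000,4),round(d@yt/1000,4),round(-(p[2]-90-np.degrees(yaw0)),1),p.round(1))
E
```

```text
[0.33368943 0.86501418 0.30274238] [-0.11759041  0.16426044  0.0072511 ] 0.12332182091973001
L 306.6597056709496 W 31.30508525450319
now [ 460.1 -283.3  263.2] [-1.80e+02 -1.00e-02  3.84e+00] op 0.123 t 42.8
0 -0.0 -0.0085 -0.1 [ 459.5 -274.8   93.9]
1 -0.0001 -0.017 -0.1 [ 458.9 -266.3   93.9]
2 -0.0001 -0.0256 -0.1 [ 458.3 -257.8   93.9]
3 -0.0001 -0.0341 -0.1 [ 457.7 -249.3   93.9]
4 -0.0001 -0.0426 -0.1 [ 457.1 -240.8   94. ]
5 -0.0002 -0.0511 -0.1 [ 456.5 -232.3   94. ]
6 -0.0002 -0.0596 -0.1 [ 455.9 -223.9   94. ]
7 -0.0003 -0.0681 -0.1 [ 455.2 -215.4   93.9]
8 -0.001 -0.0767 0.7 [ 453.9 -206.9   93.1]
9 -0.0024 -0.0852 2.3 [ 452.  -198.5   91.5]
10 -0.0041 -0.0939 4.7 [ 449.7 -189.9   89.2]
11 -0.0059 -0.1027 7.4 [ 447.3 -181.3   86.4]
12 -0.0074 -0.1117 10.4 [ 445.3 -172.4   83.4]
13 -0.0083 -0.1207 13.2 [ 443.7 -163.4   80.6]
14 -0.0084 -0.1299 15.7 [ 443.  -154.3   78.1]
15 -0.0076 -0.1389 17.7 [ 443.2 -145.2   76.2]
16 -0.0058 -0.1478 18.9 [ 444.3 -136.2   75. ]
17 -0.0032 -0.1565 19.3 [ 446.4 -127.4   74.6]
18 0.0001 -0.1649 18.8 [ 449.1 -118.8   75. ]
19 0.004 -0.173 17.6 [ 452.5 -110.4   76.2]
20 0.0084 -0.181 15.7 [ 456.3 -102.1   78.2]
21 0.0129 -0.189 13.2 [460.3 -93.9  80.7]
22 0.0174 -0.1969 10.3 [464.2 -85.7  83.6]
23 0.0216 -0.205 7.3 [467.9 -77.3  86.5]
24 0.0251 -0.2133 4.5 [470.9 -68.9  89.3]
25 0.0279 -0.2217 2.2 [473.  -60.3  91.7]
26 0.0297 -0.2301 0.5 [474.2 -51.7  93.3]
27 0.0305 -0.2387 -0.3 [474.5 -43.2  94.1]
28 0.0305 -0.2472 -0.4 [473.9 -34.7  94.2]
29 0.0305 -0.2557 -0.4 [473.3 -26.2  94.2]
30 0.0304 -0.2642 -0.4 [472.7 -17.7  94.2]
31 0.0304 -0.2727 -0.4 [472.1  -9.2  94.3]
32 0.0304 -0.2812 -0.4 [471.5  -0.7  94.3]
33 0.0303 -0.2898 -0.4 [470.9   7.8  94.3]
34 0.0303 -0.2983 -0.4 [470.3  16.3  94.3]
35 0.0303 -0.3068 -0.5 [469.7  24.8  94.3]
```

carry_out(
  series=[
    [0, -0.002, 0, 0, 0.05],
    [0, -0.006, 0, 0, 0.05],
    [0, -0.012, 0, 0, 0.05],
    [0, -0.019, 0, 0, 0.05],
    [0, -0.026, 0, 0, 0.05],
    [0, -0.034, 0, 0, 0.05],
    [0, -0.042, 0, 0, 0.05],
    [0, -0.05, 0, 0, 0.05],
    [0, -0.057, 0, 0, 0.05],
    [0, -0.063, 0, 0, 0.05],
    [0, -0.067, 0, 0, 0.05],
    [0, -0.068, 0, 0, 0.05],
  ],
)

```text
t: 44.28
eef_pos: [455.5, -215.3, 263.2]
tcp_rot: [-3.141, -0.0, 0.067]
ft_force: [0.4, -1.2, 0.7]
opening: 0.125
grip_force: 30.0
```

Run:
```python
from h import *
s=env.state();print(s['ft_force'],s['moment'])
boxes('top','t10.png',68,82)
_,im,_,_=shot('scene');cv2.imwrite('pics/s10.png',cv2.resize(im[130:240,180:460],None,fx=2.8,fy=2.8,interpolation=cv2.INTER_CUBIC)[:,:,::-1])
plan()
```

```text
[ 0.42840881 -1.2164213   0.65719824] [-0.29671375  0.06250608 -0.03496658]
top box [475.5 -56.7] [29.4 29.6] 1.4 px 331 235 med hsv [ 74. 118. 100.]
top box [412.1 -61.4] [32.6 29.4] 1.3 px 332 255 med hsv [ 73.  118.  102.5]
now [ 455.5 -215.3  263.2] [-1.7998e+02  1.0000e-02  3.8400e+00] op 0.122 t 44.4
```

View pics/s10.png

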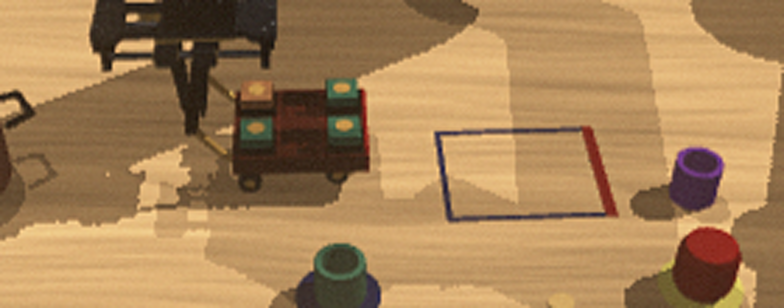

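Tray rolled straight and all four boxes sit in their pockets; the castor wheel at (335,175) sits behind its pivot. Now the S-curve.

carry_out(
  series=[
    [-0.0003, -0.004, 0, 0.2, 0.05],
    [-0.0007, -0.009, 0, 0.8, 0.05],
    [-0.002, -0.017, 0, 2.4, 0.05],
    [-0.0038, -0.026, 0, 4.8, 0.05],
    [-0.0056, -0.0346, 0, 7.5, 0.05],
    [-0.0071, -0.0436, 0, 10.5, 0.05],
    [-0.008, -0.0526, 0, 13.3, 0.05],
    [-0.0081, -0.0618, 0, 15.8, 0.05],
    [-0.0073, -0.0708, 0, 17.8, 0.05],
    [-0.0055, -0.0797, 0, 19, 0.05],
    [-0.0029, -0.0884, 0, 19.4, 0.05],
    [0.0004, -0.0968, 0, 18.9, 0.05],
    [0.0043, -0.1049, 0, 17.7, 0.05],
    [0.0087, -0.1129, 0, 15.8, 0.05],
    [0.0132, -0.1209, 0, 13.3, 0.05],
    [0.0177, -0.1288, 0, 10.4, 0.05],
    [0.0219, -0.1369, 0, 7.4, 0.05],
    [0.0254, -0.1452, 0, 4.6, 0.05],
    [0.0282, -0.1536, 0, 2.3, 0.05],
    [0.03, -0.162, 0, 0.6, 0.05],
  ],
)

```text
t: 46.88
eef_pos: [474.8, -51.3, 263.3]
tcp_rot: [3.142, -0.001, 0.059]
ft_force: [1.5, -1.8, 0.2]
opening: 0.126
grip_force: 30.0
```

```bash
python3 - <<'E'
from h import *
s=env.state();print(s['ft_force'],s['moment'])
boxes('top','t11.png',68,82)
plan()
E
python3 look.py 12
```

```text
[ 1.50557615 -1.84612241  0.23546611] [-0.29442353 -0.07386554 -0.06087797]
top box [496.2 106.6] [32.9 33. ] 1.7 px 282 227 med hsv [ 71.5 116.5  85. ]
top box [432.5 101.4] [29.4 33. ] 1.4 px 283 247 med hsv [ 73. 117. 101.]
now [474.7 -50.6 263.2] [-1.7999e+02 -1.0000e-02  3.4400e+00] op 0.127 t 46.9
wrist box [498.3 103.1] [33.8 37. ] 3.5 px 36 193 med hsv [ 65.  56. 161.]
wrist box [504.2  14.3] [33.7 34.2] 3.5 px 201 192 med hsv [ 68.  72. 137.]
wrist bar ((495.87677001953125, -51.34851837158203), (30.20662498474121, 69.46151733398438), 81.54534912109375)
wrist bar ((432.9612121582031, -52.29118728637695), (20.784448623657227, 11.376654624938965), 3.522298812866211)
top red z1 ((455.63800048828125, 218.6182861328125), (139.0673370361328, 9.378469467163086), 4.253755569458008)
top red z51 ((460.30169677734375, 110.04537200927734), (93.34944152832031, 32.81620407104492), 4.289020538330078)
top rim 250 ((468.17572021484375, 72.73849487304688), (110.29235076904297, 114.50889587402344), 3.8519022464752197)
now [474.6 -51.3 263.2] [-179.98   -0.      3.28] op 0.126 t 47.0
```

carry_out(
  series=[
    [0.0001, -0.004, 0, -0.5, 0.05],
    [0.0001, -0.01, 0, -0.9, 0.05],
    [0, -0.017, 0, -1, 0.05],
    [0, -0.025, 0, -1, 0.05],
    [0, -0.033, 0, -1, 0.05],
    [0, -0.041, 0, -1, 0.05],
    [0, -0.049, 0, -1, 0.05],
    [0, -0.057, 0, -1, 0.05],
    [0, -0.064, 0, -1, 0.05],
    [0, -0.07, 0, -1, 0.05],
    [0, -0.075, 0, -1, 0.05],
    [0, -0.078, 0, -1, 0.05],
    [0, -0.079, 0, -1, 0.05],
    [0, -0.079, 0, -1, 0.05],
    [0, -0.079, 0, -1, 0.05],
  ],
)

```text
t: 48.9
eef_pos: [470.0, 27.1, 263.1]
tcp_rot: [-3.141, 0.001, 0.074]
ft_force: [-3.0, 1.2, 0.5]
opening: 0.126
grip_force: 30.0
```

Run:
```python
from h import *
s=env.state();print(s['ft_force'],s['moment'])
boxes('top','t13.png',68,82)
im=cv2.imread('pics/t13.png');a=cv2.resize(im[200:275,225:330],None,fx=6,fy=6,interpolation=cv2.INTER_CUBIC);cv2.imwrite('pics/c13.png',a)
plan()
```

```text
[-3.00209409  1.15598029  0.52128725] [0.09657891 0.76803408 0.18803566]
top box [487.6 185.4] [32.9 33. ] 1.9 px 258 230 med hsv [ 68.5 116.5  84. ]
top box [424.  179.9] [29.4 33.1] 1.4 px 259 249 med hsv [ 73. 120.  99.]
now [470.   27.  263.1] [-1.7999e+02  3.0000e-02  4.2300e+00] op 0.119 t 49.0
```

View pics/c13.png

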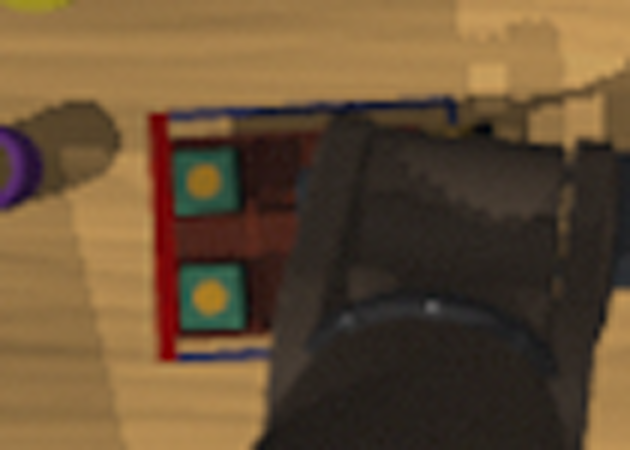

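carry_out(
  series=[
    [0, 0, 0, 0, 0.15],
    [0, 0, 0, 0, 0.2],
    [0, 0, 0, 0, 0.3],
    [0, 0, 0, 0, 0.4],
    [0, 0, 0, 0, 0.4],
    [0, 0, -0.02, 0, 0.4],
    [0, 0, -0.06, 0, 0.4],
    [0, 0, -0.11, 0, 0.4],
    [0, 0, -0.16, -10, 0.4],
    [0, 0, -0.2, -20, 0.4],
    [0, -0.02, -0.22, -30, 0.4],
    [0, -0.04, -0.22, -40, 0.4],
    [0, -0.063, -0.22, -50, 0.4],
    [0, -0.063, -0.22, -60, 0.4],
    [0, -0.063, -0.22, -70, 0.4],
    [0, -0.063, -0.22, -80, 0.4],
    [0, -0.063, -0.22, -90, 0.4],
    [0, -0.063, -0.22, -90, 0.4],
  ],
)

```text
t: 51.2
eef_pos: [465.4, 89.9, 483.2]
tcp_rot: [3.142, -0.0, 1.644]
ft_force: [-0.3, -0.1, 0.5]
opening: 0.401
grip_force: 0.0
```

Run:
```python
from h import *
s,im,d,c,T=boxes('wrist','w14.png',68,82)
plan()
boxes('top','t14.png',68,82)
```

```text
wrist box [487.6 185.7] [33.1 33.5] 4.8 px 343 86 med hsv [ 68.   73.  115.5]
wrist box [424.9 180. ] [33.8 33.3] 4.2 px 287 87 med hsv [ 65.  68. 130.]
wrist box [747.5 139.3] [40.5 36.9] 81.5 px 555 143 med hsv [ 18.  115.  170.5]
wrist box [431.8  90. ] [33.7 32.1] 4.2 px 290 165 med hsv [ 14. 128. 177.]
wrist box [495.3  95.2] [33.7 33.3] 4.2 px 342 165 med hsv [ 66.  70. 126.]
now [465.4  89.9 483.2] [ 1.800e+02 -1.000e-02  9.402e+01] op 0.395 t 51.2
```

View pics/w14.png

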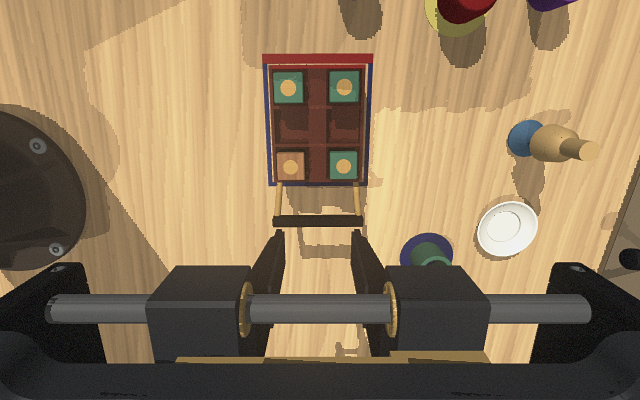

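Run:
```python
from h import *
s,im,d,c=shot('wrist');T=wristT(s,c);P=cloud(d,c,T)
hsv=cv2.cvtColor(im,cv2.COLOR_RGB2HSV).astype(int);H,S,V=[hsv[...,i] for i in range(3)];X,Y,Z=[P[...,i] for i in range(3)]
roi=(X>360)&(X<560)&(Y>20)&(Y<250)
red=roi&(Z<12)&((H<6)|(H>172))&(S>130); blue=roi&(Z<12)&(H>100)&(H<140)&(S>70)
print('red',rect(red,c,0,T),red.sum()); 
if blue.sum(): print('blue',rect(blue,c,0,T),blue.sum())
print('all',rect(red|blue,c,0,T))
wall=roi&(Z>49)&(Z<60)
print('tray rim',[ (rect(m,c,54,T),m.sum()) for m in comps(wall,100)])
fr=roi&(Z>25)&(Z<60)&((H<6)|(H>172))&(S>165)
print('front',[ (rect(m,c,54,T),m.sum()) for m in comps(fr,20)])
```

```text
red ((455.0257873535156, 220.8518829345703), (145.31790161132812, 11.538183212280273), 4.58239221572876) 1054
blue ((461.70166015625, 131.43710327148438), (145.08155822753906, 166.2300262451172), 4.498519420623779) 601
all ((461.35870361328125, 137.65040588378906), (145.38739013671875, 178.77561950683594), 4.362546920776367)
tray rim [(((461.1910705566406, 130.16958618164062), (113.6848373413086, 157.3295440673828), 4.54221248626709), np.int64(3967))]
front [(((455.6227111816406, 206.30299377441406), (106.44156646728516, 3.2749414443969727), 3.996011972427368), np.int64(283))]
```

Run:
```python
from h import *
s,im,d,c=shot('top');a=cv2.resize(im[160:275,205:350],None,fx=5,fy=5,interpolation=cv2.INTER_CUBIC);cv2.imwrite('pics/c15.png',a[:,:,::-1])
```

```text
(no output)
```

View pics/c15.png

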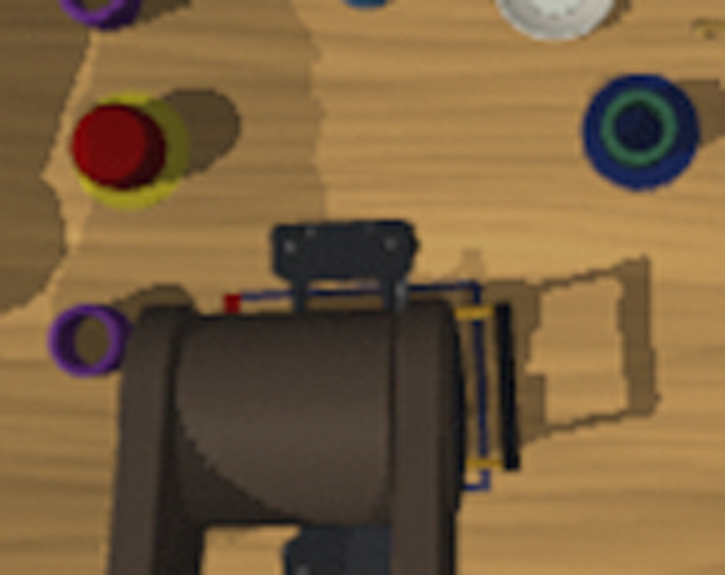

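```bash
python3 -c "
from cell import env
print(env.job_done())"
```

```text
the job is handed in; nothing more can be done
None
```

I handed the job in at about 51 s on the robot's clock. The red caddy and green lid rest have changed mats, all four boxes found sit one to a pocket, and the tray is inside the outline with its front about 7 mm from the red strip. The castors I judge straight from a straight final run of about 80 mm, since I did not see them at the end.

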